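# Shut and lock the filter unit's access panel

## Robot

A 6-joint arm with a two-finger parallel gripper is mounted at the origin on a cart in front of the work surface, level with it; the furniture and walls round the work are solid. World frame = base frame: x ahead of the robot, y to its left, z up, the work surface at z = 0. Lengths are in m, angles in rad, forces in N, time in s.
With the tool pointing down it reaches from about 0.25 to 0.725 m from the base axis. Payload 4 kg.
Tool frame: the origin (TCP) lies midway between the tips of the shut fingers; the grasp point (between the pads) lies 19 mm behind it; z points along the fingers, x is the direction in which the jaws open and shut, and the axes are right-handed (so a half turn about z gives the same grasp; the last joint's range is limited). The gripper opens to 85 mm and grips with 20 to 120 N. Pads are 22 mm wide; open, the fingers measure 114 mm over their backs; the gripper's body (76 mm by 85 mm) begins 54 mm behind the grasp point. The pads swing forward as they close: fully open they stand 13 mm farther back than shut.
Start: joints at [1.137, 0.241, 0.005, 1.335, 0, 1.571], TCP at [0.21, 0.454, 0.193] pointing down, gripper open.
Joint ranges: [-2.72, 2.72], [-1.05, 1.87], [-1.09, 1.28], [-1.99, 2.15], [-1.42, 1.44], [-3.14, 3.14]. Speed limits (rad/s): [2.79, 2.79, 3.14, 3.14, 3.14, 3.14].

## Interface

Orientations are given as a unit quaternion [x, y, z, w].
In Python, from workcell import bot gives the robot as it stands.
- The arm moves only by the tool drive_tool, never from a script. Its argument "rows" is text: rows parted by semicolons, each of 5 numbers parted by spaces: the finger opening in mm, from 0 to 85.4, then the shift along the tool's x, y, z in mm, then the turn about the tool's z in rad. A call has 1 to 12 rows; each row shifts and turns the commanded pose from where the row before left it, along the tool's axes as they then stand; what a row does not reach is not made up. A row lasts 1/10 s, in which the tool goes at most 50 mm and 8.59 degrees, less where a joint would pass 70% of its speed; a pose out of reach is approached as far as the arm can. A call is refused whole if a number of a shift passes 50 or a number of a turn 0.15, either way. A call with a gripper value outside its range is refused whole. The fingers move at their own pace and stop on an object; the grip force is fixed at half the most. Time passes only in rows, so rows that do not move let the fingers close. It gives the time, the measured TCP pose, the force and the opening at its end, in the units of the state.
- bot.get_obs(): the state, without advancing time (a new reading comes with each control period).
- bot.camera(name): name is "side" or "top"; returns a dict with "image" (480x640x3 uint8, red, green, blue), "vertical_fov" (degrees; the focal length in pixels is half the picture's height over the tangent of half this angle, whatever the lens; pixels are square), "cx", "cy" (the principal point, pixels), "R" (3x3) and "t" (3): a world point X has camera coordinates R X + t. Camera axes: x right, y down, z forward; pixel columns grow to the right and rows downward; lengths in m; the calibration is good to about 2 mm. A picture is of the moment at which its call begins. There is no depth.
- bot.job_done(): hands the job in, once; it reports no verdict.
The state is a dict: "clock": time; "joint_pos": joint angles; "joint_vel": joint speeds; "tau": joint torques, N m; "eef_pos": TCP position; "tool_rot": TCP orientation; "ft_force": force on the tool from outside, world axes, zero at the start; "ft_torque": the same for the moment, N m; "grip_width": finger opening in m.
Only numpy, scipy, OpenCV 4.12 (cv2) and the standard library are available. Lean on these libraries where they do the work, as an engineer would, in place of code of your own. Each camera call takes 0.05 s, during which the arm holds its last target. There are 200 camera calls.

## Task

Close up the small filter unit: with the fingertips push its hinged top panel down until it is fully shut, then set the closed fingertips in the slot of the round quarter-turn fastener and turn it clockwise (seen from above) a quarter turn until it stops, so that the panel is locked. Only push: grasp and lift nothing, do not swing the panel further open, and leave the two bottles, the timer, the marker pen and the wash bottle where they are. Finish with the hand clear.

Things in the scene. Friction and masses are not known exactly. Their poses are not given: they have to be found in the camera images.
- unit: white filter unit 160 mm deep (x), 200 wide (y), 85 high, fixed to the worktop; origin at the centre of its underside, x from its front (toward the robot) to its rear, z up. Its top is a grey hinged panel 148x192 mm, 20 thick; hinge line along y at x = +76 mm, z = 85 mm in the unit's frame. Shut, the panel's top is 105 mm above the worktop
- panel (a joint): opening angle of the panel, rad: 0 = fully shut, grows as its front edge rises; starts 0.2 to 0.35. Stiff hinge (0.5 N m friction, no spring): it stays where it is left; some 3 N down near the front edge moves it
- panel_push (a point): point on the top of the panel, midway across, 134 mm in front of the hinge line and 16 mm behind the panel's front edge: a place to push it shut. x axis to the rear, z out of the panel
- cam (a joint): turn of the fastener, rad: 0 = unlocked (slot along the unit's y), grows clockwise seen from above, 1.571 = locked at its hard stop (slot fore and aft); starts 0 to 0.35. 0.08 N m friction, no spring. A tongue below it goes under a keeper inside the front wall: panel not shut, it is blocked part way or passes above and keeps the panel from shutting
- cam_slot (a point): centre of the fastener's top: bare metal disc, 100 mm diameter, in the middle of the panel, 76 mm in front of the hinge line, top 2 mm above the panel's. A straight slot 38 mm wide, 84 long (ends closed), 16 deep, its floor black, runs through its centre. x along the slot, y across, z out of the panel; x points along the unit's +y at cam = 0, to the unit's rear (+x) when locked
- serum: white serum bottle, 40 mm diameter, 70 mm high, loose, beside the left of the unit; origin under its base
- brown_bottle: brown reagent bottle, 42 mm diameter, 75 mm high, loose, beside the left of the unit; origin under its base
- timer: bench timer lying flat, 66x62x18 mm, loose, at the right of the unit; origin at its underside
- marker_pen: marker pen lying on the worktop, 135 mm long, 16 mm thick, loose, to the right; origin at its underside
- wash: squeeze wash bottle, 66x96 mm, 186 mm high, loose, far left; origin at its underside

How it is judged:
By the outcome, as a careful person would: the job done as asked, in the order asked, and still so for the second after the job is handed in, with the robot touching nothing.
It also fails if it takes over 42 s, if anything falls off the work surface, if the arm or the gripper's body presses on something with over 40 N, if the wrist force passes 120 N, or if a joint passes its speed limit or range.

## Working session

There is one attempt and no reset: what is moved stays moved. The work goes in short steps, Python scripts to look and compute and a tool call to move; the robot and the scene stay as the last step left them, time stands still between calls to the robot, and variables do not carry over. Pictures are saved under pics/ and viewed, about 8 in all and at most 12, crops included, and the job is handed in when it is done.

Besides the shell and the picture viewer there is one more tool, called after "Call:" in YAML: its name, and indented under it one key for each argument. drive_tool: Moves the arm, as the interface text tells. Its arguments: {"type":"object","properties":{"rows":{"type":"string"}},"required":["rows"]}

```bash
mkdir -p pics; ls; python3 - <<'E'
from workcell import bot
import cv2,numpy as np
np.set_printoptions(precision=4,suppress=True)
o=bot.get_obs();print(o)
for n in("side","top"):
    c=bot.camera(n);cv2.imwrite(f"pics/{n}0.png",c["image"][:,:,::-1]);print(n,c["vertical_fov"],c["cx"],c["cy"],c["R"],c["t"], -np.array(c["R"]).T@c["t"])
E
```

```text
pics
{'clock': 0.0, 'joint_pos': array([1.137 , 0.2414, 0.0037, 1.3352, 0.    , 1.5708]), 'joint_vel': array([ 0.0014, -0.0022,  0.0002, -0.0017, -0.0013,  0.0004]), 'tau': array([  0.0015, -37.2315,  25.241 ,   0.0169,   0.0001,  -0.    ]), 'eef_pos': array([0.2099, 0.453 , 0.1916]), 'tool_rot': array([ 0.8427,  0.5384, -0.0009,  0.0006]), 'ft_force': array([-0.1481, -0.5278, -0.7267]), 'ft_torque': array([ 0.0301, -0.0092,  0.0207]), 'grip_width': 0.08527605639622914}
side 45.384359063629454 304.00689492236285 237.17668811826252 [[-0.9403 -0.3397  0.0189]
 [-0.1552  0.3788 -0.9124]
 [ 0.3028 -0.8609 -0.409 ]] [0.4593 0.1283 1.4371] [0.0167 1.3446 0.6961]
top 49.61513922091491 312.2662741405486 249.14803461065046 [[ 0.0013 -0.9999 -0.0119]
 [-0.9895  0.0004 -0.1446]
 [ 0.1446  0.012  -0.9894]] [0.0752 0.4946 1.4719] [0.2766 0.0574 1.5287]
```

View pics/side0.png

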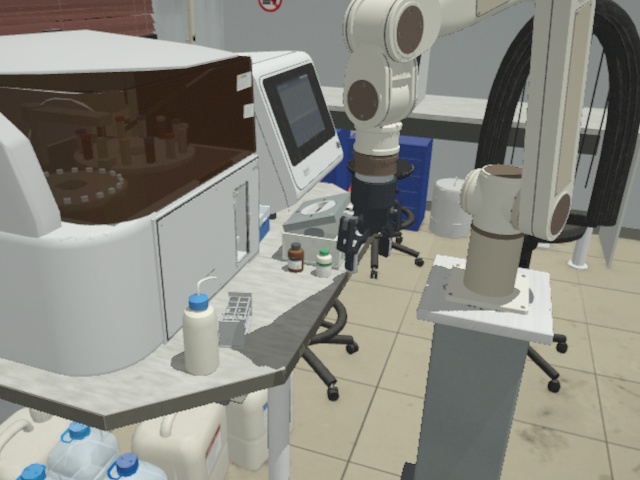

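View pics/top0.png

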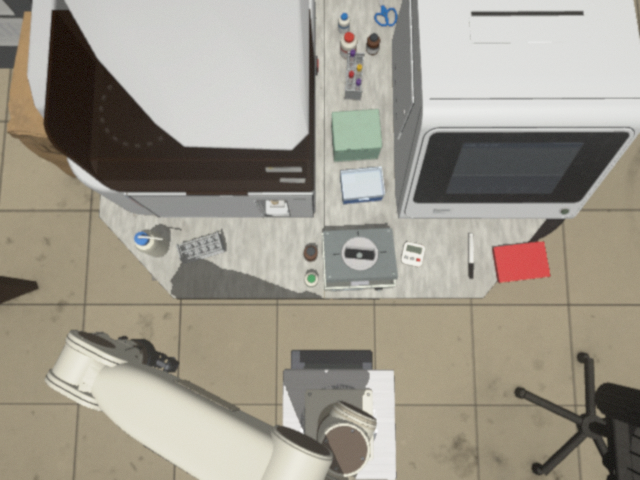

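The side view shows the unit at about (315,225), with the panel partly open. The top view shows the panel at about (360,255) with its slotted disc. I'll enlarge both.

```bash
python3 - <<'E'
import cv2,numpy as np
a=cv2.imread("pics/top0.png")[215:300,300:420];b=cv2.imread("pics/side0.png")[180:280,270:370]
f=lambda i,h:cv2.resize(i,None,fx=h/i.shape[0],fy=h/i.shape[0],interpolation=cv2.INTER_CUBIC)
a=f(a,280);b=f(b,300);W=max(a.shape[1],b.shape[1])
p=lambda i:cv2.copyMakeBorder(i,0,0,0,W-i.shape[1],0)
cv2.imwrite("pics/c0.png",np.vstack([p(a),p(b)]));print(a.shape,b.shape)
E
```

```text
(280, 395, 3) (300, 300, 3)
```

View pics/c0.png

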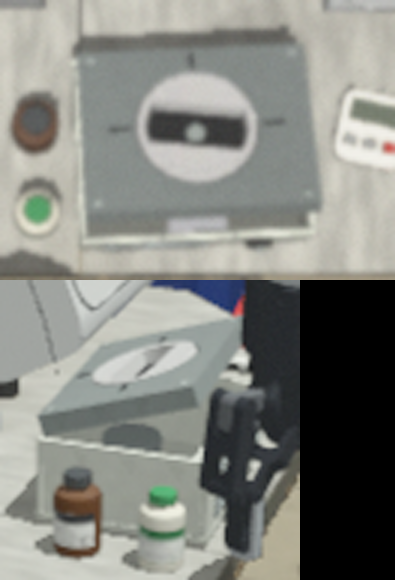

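The crop shows the disc centre in the top view near pixel (359,254), with the slot turned slightly clockwise. The panel's rear edge rises to the right, so the unit has a small yaw. In the side view the disc is near (318,208). Next I'll measure these.

```bash
cat > h.py <<'E'
import cv2,numpy as np
from workcell import bot
np.set_printoptions(precision=4,suppress=True)
def ray(c,uv):
    f=240/np.tan(np.radians(c["vertical_fov"]/2));R=np.array(c["R"])
    d=R.T@np.array([(uv[0]-c["cx"])/f,(uv[1]-c["cy"])/f,1]);return -R.T@np.array(c["t"]),d/np.linalg.norm(d)
def plane(c,uv,p0,n):
    o,d=ray(c,uv);return o+d*(np.dot(n,np.array(p0)-o)/np.dot(n,d))
def onz(c,uv,z): return plane(c,uv,[0,0,z],[0,0,1.])
def tri(c1,u1,c2,u2):
    o1,d1=ray(c1,u1);o2,d2=ray(c2,u2);A=np.stack([d1,-d2],1);s=np.linalg.lstsq(A,o2-o1,rcond=None)[0]
    a,b=o1+s[0]*d1,o2+s[1]*d2;return (a+b)/2,np.linalg.norm(a-b)
def proj(c,X):
    f=240/np.tan(np.radians(c["vertical_fov"]/2));p=np.array(c["R"])@X+c["t"];return np.array([c["cx"]+f*p[0]/p[2],c["cy"]+f*p[1]/p[2]])
def disc(img,box,thr):
    x0,y0,x1,y1=box;g=cv2.cvtColor(img[y0:y1,x0:x1],cv2.COLOR_RGB2GRAY)
    k=6;g=cv2.resize(g,None,fx=k,fy=k,interpolation=cv2.INTER_CUBIC)
    cs,_=cv2.findContours((g>thr).astype(np.uint8),cv2.RETR_EXTERNAL,cv2.CHAIN_APPROX_NONE)
    m=np.array(g.shape[::-1])/2
    c=max((c for c in cs),key=lambda c:cv2.contourArea(cv2.convexHull(c)))
    h=cv2.convexHull(c);e=cv2.fitEllipse(h)
    mask=np.zeros_like(g);cv2.ellipse(mask,(e[0],(e[1][0]*.9,e[1][1]*.9),e[2]),255,-1)
    dk=((g<thr*0.62)&(mask>0)).astype(np.uint8)
    cs,_=cv2.findContours(dk,cv2.RETR_EXTERNAL,cv2.CHAIN_APPROX_NONE);s=cv2.convexHull(max(cs,key=cv2.contourArea))
    r=cv2.minAreaRect(s);T=lambda p:(np.array(p)+.5)/k-.5+[x0,y0]
    return T(e[0]),np.array(e[1])/k,e[2],T(cv2.boxPoints(r)),T(r[0]),g
E
python3 - <<'E'
from h import *
t=bot.camera("top");s=bot.camera("side")
print(t["image"][254,[325,332,340,346,350,355,359,364,370,376,382]].tolist())
print(s["image"][208,290:345:4].tolist())
g=cv2.cvtColor(t["image"],cv2.COLOR_RGB2GRAY);print(g[222:295:1,340].tolist())
dt=disc(t["image"],(335,232,385,275),165);ds=disc(s["image"],(297,195,340,220),165)
for d in(dt,ds):print(*d[:5],sep='\n')
P,e=tri(t,dt[0],s,ds[0]);print("disc",P,e)
E
```

```text
[[142, 146, 141], [124, 129, 127], [132, 135, 132], [59, 60, 59], [60, 58, 59], [69, 70, 69], [159, 165, 159], [59, 61, 60], [61, 62, 60], [189, 188, 185], [130, 135, 132]]
[[198, 198, 189], [198, 200, 189], [155, 165, 160], [157, 166, 162], [215, 216, 213], [212, 214, 211], [201, 203, 199], [161, 164, 161], [204, 206, 203], [214, 215, 212], [162, 170, 167], [155, 164, 160], [154, 163, 159], [142, 152, 149]]
[203, 199, 194, 169, 128, 112, 113, 117, 125, 133, 135, 139, 138, 138, 137, 140, 136, 136, 138, 139, 139, 141, 138, 137, 136, 135, 137, 136, 137, 136, 134, 131, 134, 135, 137, 135, 138, 137, 139, 137, 139, 139, 139, 139, 140, 139, 138, 139, 138, 140, 139, 141, 138, 139, 139, 141, 135, 129, 122, 122, 125, 125, 127, 136, 172, 211, 206, 164, 154, 175, 190, 194, 192]
[359.3317 253.0754]
[33.3317 36.3811]
99.0022201538086
[[344.291  256.7989]
 [345.0659 247.9938]
 [374.2849 250.5651]
 [373.5101 259.3702]]
[359.288 253.682]
[318.0025 206.9253]
[11.6061 37.4929]
73.75056457519531
[[317.8333 209.1667]
 [318.4167 208.5833]
 [318.6667 208.8333]
 [318.0833 209.4167]]
[318.25 209.  ]
disc [ 0.4699 -0.0537  0.1293] 0.0004903420084865818
```

```bash
python3 - <<'E'
from h import *
t=bot.camera("top");g=cv2.cvtColor(t["image"],cv2.COLOR_RGB2GRAY).astype(float)
def cross(col,r0,r1,thr):
    v=g[r0:r1,col]
    for i in range(len(v)-1):
        if (v[i]-thr)*(v[i+1]-thr)<=0 and v[i]!=v[i+1]:return r0+i+(thr-v[i])/(v[i+1]-v[i])
def fit(cols,r0,r1,thr,z):
    P=np.array([onz(t,(c,r),z)[:2] for c in cols if (r:=cross(c,r0,r1,thr)) is not None])
    for _ in range(3):
        k=np.polyfit(P[:,1],P[:,0],1);e=P[:,0]-np.polyval(k,P[:,1]);P=P[abs(e)<2*e.std()+1e-4]
    print("edge slope dx/dy",k[0],"yaw",-np.arctan(k[0]),"x at y=-.054",np.polyval(k,-.054),len(P),e.std())
fit(range(330,386),234,218,165,.107) if 0 else fit(range(330,386),218,234,150,.107)
fit(list(range(330,348))+list(range(372,390)),270,292,165,.085)
# side-to-side edges: left/right extents at middle rows
for r in (240,254,268):
    row=g[r];print(r,[int(v) for v in row[318:332]],[int(v) for v in row[386:402]])
th=.31;yaw=.05
for th in(.25,.31):
    n=np.array([np.sin(th)*np.cos(yaw),np.sin(th)*np.sin(yaw),np.cos(th)])
    C=np.array([.4699,-.0537,.1293]);b=disc(t["image"],(335,232,385,275),165)[3]
    Q=np.array([plane(t,p,C-n*.016,n) for p in b]);e1=Q[2]-Q[1];e2=Q[1]-Q[0]
    ux=np.array([np.cos(th)*np.cos(yaw),np.cos(th)*np.sin(yaw),-np.sin(th)]);uy=np.array([-np.sin(yaw),np.cos(yaw),0])
    d=-e1;print("slot len,w",np.linalg.norm(e1),np.linalg.norm(e2),"cam",-np.arctan2(-(d@ux),d@uy), Q.mean(0))
E
```

```text
edge slope dx/dy -0.06049780417344099 yaw 0.060424158825726555 x at y=-.054 0.5550534544221224 55 0.0007923479517340162
edge slope dx/dy -0.047968927059127676 yaw 0.04793218531756858 x at y=-.054 0.3867991089355947 36 0.00043614488347519504
240 [189, 188, 189, 181, 175, 173, 150, 141, 138, 136, 139, 140, 140, 138] [137, 135, 136, 137, 136, 136, 140, 153, 179, 188, 192, 191, 189, 190, 194, 195]
254 [177, 190, 186, 174, 181, 203, 178, 145, 140, 140, 141, 137, 139, 137] [135, 135, 134, 134, 135, 138, 139, 139, 148, 173, 192, 191, 192, 189, 176, 158]
268 [189, 187, 187, 186, 178, 179, 193, 159, 141, 141, 143, 140, 139, 138] [135, 134, 135, 136, 135, 137, 136, 138, 136, 139, 151, 172, 186, 196, 201, 207]
slot len,w 0.08069044674188239 0.02619508562027965 cam 0.1541673041746164 [ 0.4708 -0.0548  0.1126]
slot len,w 0.08074119666426162 0.02691255778496659 cam 0.1584328175750615 [ 0.4709 -0.0548  0.1122]
```

Disc centre is at about (0.470, -0.054, 0.129), which gives a panel angle of about 0.31. Unit origin is at about (0.460, -0.054), yaw about 0.05, cam about 0.155. The size checks agree: the disc is about 98 mm, and the front edge is consistent. I'm closing the fingers and moving over the push point.

Call:
drive_tool:
  rows: "0 0 0 -10 -0.11;0 0 0 -10 -0.11;0 0 0 -10 -0.11;0 -20 10 0 0;0 -36 18 0 0;0 -36 18 0 0;0 -36 18 0 0;0 -36 18 0 0;0 -36 18 0 0;0 -36 18 0 0;0 -36 18 0 0;0 -36 18 0 0"

```text
clock: 1.45
eef_pos: [0.3316, 0.1299, 0.2227]
tool_rot: [0.743, 0.67, 0.0, 0.0]
ft_force: [1.8, 0.2, -0.1]
grip_width: -0.0004
```

```bash
cat >> h.py <<'E'
def delta(target,alpha=None):
    from scipy.spatial.transform import Rotation as Ro
    o=bot.get_obs();R=Ro.from_quat(o["tool_rot"]).as_matrix();a=np.arctan2(R[1,0],R[0,0])
    print("t",o["clock"],"tcp",o["eef_pos"],"alpha",a,"tilt",R[:,2],"F",o["ft_force"],"T",o["ft_torque"],"w",o["grip_width"],"q",o["joint_pos"])
    print("tool-frame mm",1000*R.T@(np.array(target)-o["eef_pos"]),"turn",None if alpha is None else a-alpha)
E
python3 -c "
from h import *
delta([.405,-.057,.2],1.467)"
```

```text
t 1.45 tcp [0.3316 0.1299 0.2227] alpha 1.4674155227758279 tilt [ 0.0007  0.0002 -1.    ] F [ 1.765   0.1772 -0.0593] T [ 0.0334 -0.0299  0.0126] w -0.0004271707003469669 q [ 0.3733 -0.0607 -0.2524  1.3783 -0.      0.4767]
tool-frame mm [-178.3114   92.2363   22.6635] turn 0.0004155227758277924
```

Call:
drive_tool:
  rows: "0 -33 17 0 0;0 -33 17 0 0;0 -33 17 5 0;0 -33 17 8 0;0 -33 17 10 0;0 -10 5 0 0;0 0 0 0 0;0 0 0 0 0"

```text
clock: 2.25
eef_pos: [0.4025, -0.0514, 0.1997]
tool_rot: [0.743, 0.669, 0.0, -0.0]
ft_force: [-0.5, 0.6, 0.6]
grip_width: 0.0001
```

```bash
python3 -c "
from h import *
delta([.405,-.057,.16],1.467)"
```

```text
t 2.25 tcp [ 0.4025 -0.0514  0.1997] alpha 1.4669701807922104 tilt [-0.0003  0.0007 -1.    ] F [-0.4991  0.6087  0.6171] T [0.0828 0.018  0.0443] w 0.00011284795355793063 q [-0.1275  0.0506 -0.2018  1.3188  0.0006 -0.0237]
tool-frame mm [-5.347   3.0692 39.6776] turn -2.981920778966085e-05
```

Call:
drive_tool:
  rows: "0 -5 0 20 0;0 0 0 20 0;0 0 0 8 0;0 0 0 6 0;0 0 0 6 0;0 0 0 6 0;0 0 0 6 0;0 0 0 6 0;0 0 0 6 0;0 0 0 4 0;0 0 0 0 0;0 0 0 0 0"

```text
clock: 3.45
eef_pos: [0.4024, -0.057, 0.1115]
tool_rot: [0.743, 0.669, 0.0, 0.0]
ft_force: [0.1, 0.1, -0.6]
grip_width: 0.0002
```

Call:
drive_tool:
  rows: "0 0 0 4 0;0 0 0 3 0;0 0 0 2 0;0 0 0 1 0;0 0 0 0 0"

```text
clock: 3.95
eef_pos: [0.4023, -0.0569, 0.1013]
tool_rot: [0.743, 0.669, 0.0, -0.0]
ft_force: [-0.2, 0.1, 0.1]
grip_width: -0.0002
```

```bash
python3 - <<'E'
from h import *
delta([.402,-.057,.103])
s=bot.camera("side")["image"];t=bot.camera("top")["image"]
a=cv2.resize(t[215:300,300:420],None,fx=3.3,fy=3.3,interpolation=2);b=cv2.resize(s[180:280,270:370],None,fx=3,fy=3,interpolation=2)
W=a.shape[1];cv2.imwrite("pics/c1.png",np.vstack([a,cv2.copyMakeBorder(b,0,0,0,W-b.shape[1],0)])[:,:,::-1])
E
```

```text
t 3.95 tcp [ 0.4023 -0.0569  0.1013] alpha 1.4670141100510687 tilt [-0.0001  0.0001 -1.    ] F [-0.2263  0.1226  0.0571] T [-0.0212  0.018   0.0247] w -0.0002249775356864618 q [-0.1407  0.1248 -0.3883  1.0578  0.0001 -0.0369]
tool-frame mm [-0.107  -0.2596 -1.6862] turn None
```

View pics/c1.png

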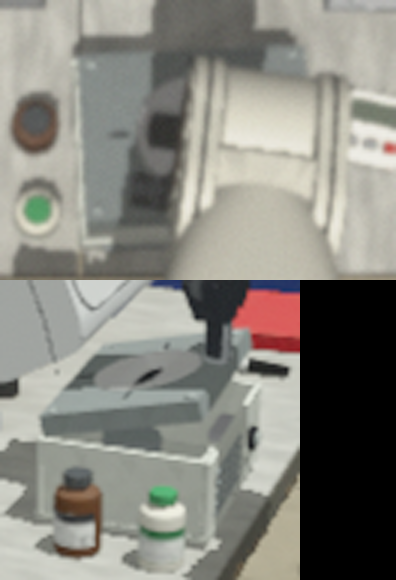

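```bash
python3 - <<'E'
from h import *
s=bot.camera("side");t=bot.camera("top")
for X in([.4023,-.0569,.1013],[.4023,-.0569,.145]):print((proj(s,np.array(X))-[270,180])*3, (proj(t,np.array(X))-[300,215])*3.3)
yaw=.05;O=np.array([.4597,-.0542,0]);
def U(x,y,z):return O+[x*np.cos(yaw)-y*np.sin(yaw),x*np.sin(yaw)+y*np.cos(yaw),z]
for th in(0.,.1,.2,.3):
    print(th,[((proj(s,U(.076-l*np.cos(th)+h*np.sin(th),y,.085+l*np.sin(th)+h*np.cos(th)))-[270,180])*3).round(0).tolist() for l,y,h in((.15,.096,.02),(.15,.096,0),(.15,-.096,.02),(.002,.096,.02))])
b=cv2.resize(s["image"][190:250,275:365],None,fx=8,fy=8,interpolation=2);cv2.imwrite("pics/c2.png",b[:,:,::-1])
E
```

```text
[214.4161 118.6639] [198.0156 210.8563]
[216.6326  73.7236] [202.2879 206.1088]
0.0 [[207.0, 157.0], [206.0, 179.0], [255.0, 81.0], [44.0, 135.0]]
0.1 [[205.0, 141.0], [206.0, 163.0], [253.0, 66.0], [41.0, 134.0]]
0.2 [[201.0, 125.0], [204.0, 146.0], [250.0, 51.0], [39.0, 134.0]]
0.3 [[195.0, 108.0], [201.0, 130.0], [245.0, 37.0], [37.0, 134.0]]
```

View pics/c2.png

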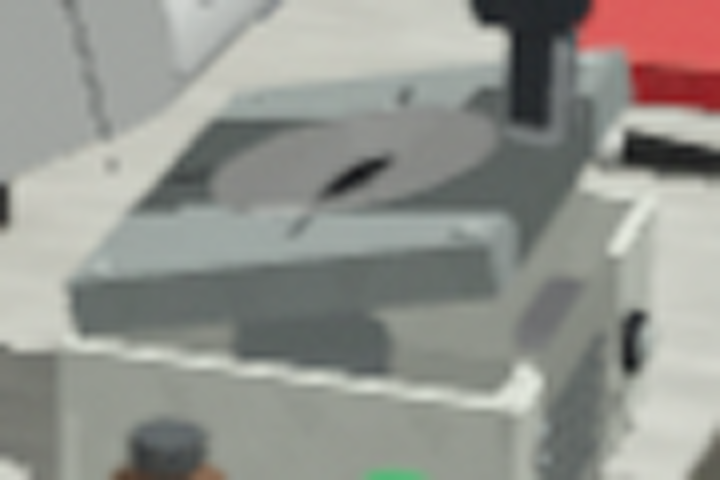

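```bash
python3 - <<'E'
from h import *
delta([.402,-.057,.103])
s=bot.camera("side")
def pt(x,y):return (x/8+275,y/8+190)
# fingertip seen at crop (540,137): at known TCP x/y -> implied z
for p in((522,125),(540,137),(552,140),(570,125)):
    o,d=ray(s,pt(*p)); k=(-.0569-o[1])/d[1];print(p,"on y=-.057:",o+k*d)
v=s["image"][190:250,275:365];cv2.imwrite("pics/c3.png",cv2.resize(v,None,fx=8,fy=8)[:,:,::-1])
E
```

```text
t 4.15 tcp [ 0.4026 -0.0569  0.1016] alpha 1.4670666728712762 tilt [ 0.0006  0.     -1.    ] F [ 0.4053  0.1212 -0.1039] T [ 0.0192 -0.0023 -0.0064] w -0.00036675290264159534 q [-0.1406  0.1246 -0.3878  1.0578  0.0001 -0.0369]
tool-frame mm [-0.127  -0.6344 -1.4424] turn None
(522, 125) on y=-.057: [ 0.4076 -0.0569  0.1412]
(540, 137) on y=-.057: [ 0.4011 -0.0569  0.1378]
(552, 140) on y=-.057: [ 0.3969 -0.0569  0.1374]
(570, 125) on y=-.057: [ 0.3909 -0.0569  0.1437]
```

```bash
python3 - <<'E'
from h import *
s=bot.camera("side")
C=np.array([.2099,.453,.2046]);x=np.array([.42,.907,0])
for k in(.0426,-.0426,.057,-.057):
  for dz in(0,.035):print(k,dz,(proj(s,C+k*x+[0,0,dz])-[320,220])*8)
i=cv2.imread("pics/side0.png")[220:290,320:410];cv2.imwrite("pics/c4.png",cv2.resize(i,None,fx=8,fy=8,interpolation=2))
E
```

```text
0.0426 0 [248.7243 562.6995]
0.0426 0.035 [257.2864 420.0079]
-0.0426 0 [489.5665 436.9984]
-0.0426 0.035 [500.9832 300.2144]
0.057 0 [205.3412 585.3422]
0.057 0.035 [213.3493 441.6059]
-0.057 0 [527.7823 417.0527]
-0.057 0.035 [539.6176 281.223 ]
```

View pics/c4.png

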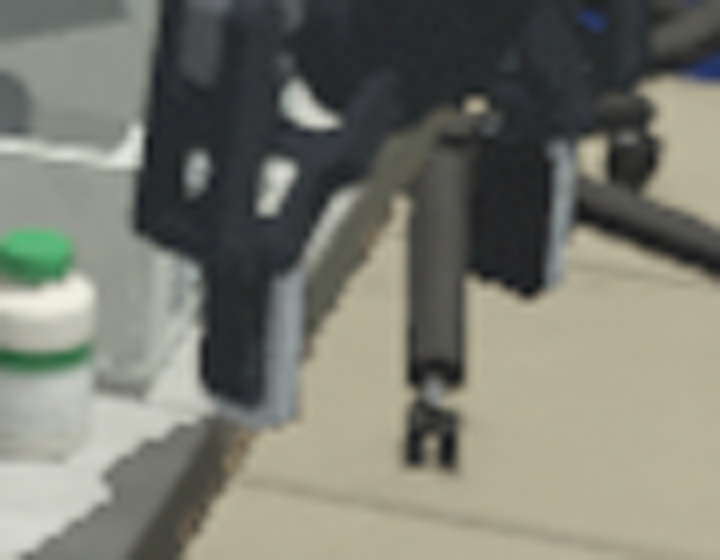

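At the start the fingertips appear about 35 mm higher in the images than the reported pose. The contact height now agrees: the tip shows at about 0.137 with 0.101 reported, and the panel is at about θ=0.2. So the real tips are about 35 mm behind the reported TCP along tool z. I'll keep pushing and watch the force.

Call:
drive_tool:
  rows: "0 0 0 5 0;0 0 0 5 0;0 0 0 5 0;0 0 0 4 0;0 0 0 3 0;0 0 0 2 0;0 0 0 0 0"

```text
clock: 4.95
eef_pos: [0.4022, -0.0569, 0.0772]
tool_rot: [0.743, 0.669, -0.0, -0.0]
ft_force: [0.2, -0.9, 0.2]
grip_width: -0.0
```

Call:
drive_tool:
  rows: "0 0 0 2 0;0 0 0 2 0;0 0 0 1 0;0 0 0 1 0"

```text
clock: 5.35
eef_pos: [0.4021, -0.057, 0.0714]
tool_rot: [0.743, 0.669, -0.0, -0.0]
ft_force: [-0.7, -0.8, 0.7]
grip_width: -0.0002
```

Call:
drive_tool:
  rows: "0 0 0 1 0;0 0 0 1 0;0 0 0 1 0"

```text
clock: 5.65
eef_pos: [0.4016, -0.057, 0.0683]
tool_rot: [0.743, 0.669, -0.0, -0.0]
ft_force: [-2.3, -0.6, 2.2]
grip_width: -0.0
```

```bash
python3 - <<'E'
from h import *
delta([.402,-.057,.07]);print(bot.get_obs()["tau"])
s=bot.camera("side");yaw=.05;O=np.array([.4597,-.0542,0])
g=cv2.cvtColor(s["image"],cv2.COLOR_RGB2GRAY)
print(proj(s,np.array([.402,-.057,.105])),g[195:235,342].tolist());print(g[200:250,325].tolist())
E
```

```text
t 5.65 tcp [ 0.4016 -0.057   0.0683] alpha 1.4668894230125682 tilt [-0.0012 -0.0001 -1.    ] F [-2.259  -0.5642  2.2137] T [-0.1059  0.6174 -0.042 ] w -3.1409692555096e-05 q [-0.1408  0.1616 -0.442   0.9683 -0.0003 -0.0369]
tool-frame mm [ 0.0414  0.3708 -1.7183] turn None
[  0.3504 -29.2027  22.6389  -1.0614   0.2534  -0.0058]
[341.65   218.3027] [41, 41, 41, 44, 41, 40, 42, 42, 41, 41, 40, 40, 43, 44, 43, 43, 41, 41, 39, 40, 41, 41, 73, 114, 115, 96, 97, 98, 97, 98, 97, 96, 97, 95, 96, 96, 97, 99, 113, 131]
[199, 204, 207, 197, 170, 170, 169, 169, 166, 156, 144, 143, 143, 142, 131, 80, 30, 56, 107, 136, 136, 138, 134, 107, 98, 132, 173, 172, 173, 173, 159, 105, 103, 105, 105, 105, 106, 125, 172, 189, 151, 151, 152, 151, 152, 151, 150, 151, 154, 148]
```

Call:
drive_tool:
  rows: "0 0 0 1 0;0 0 0 1 0;0 0 0 0 0"

```text
clock: 6.0
eef_pos: [0.4015, -0.057, 0.0665]
tool_rot: [0.743, 0.669, -0.001, -0.0]
ft_force: [-4.8, -0.9, 5.0]
grip_width: -0.0003
```

```bash
python3 - <<'E'
from h import *
delta([.402,-.057,.07])
s=bot.camera("side");b=cv2.resize(s["image"][190:250,275:365],None,fx=8,fy=8,interpolation=2);cv2.imwrite("pics/c5.png",b[:,:,::-1])
E
```

```text
t 6.0 tcp [ 0.4015 -0.057   0.0665] alpha 1.466876395808101 tilt [-0.0014 -0.0002 -1.    ] F [-4.7719 -0.865   5.0211] T [-0.1379  1.0697 -0.0085] w -0.0002525183337682291 q [-0.1408  0.1637 -0.4449  0.9636 -0.0004 -0.0369]
tool-frame mm [ 0.0715  0.5278 -3.5035] turn None
```

View pics/c5.png

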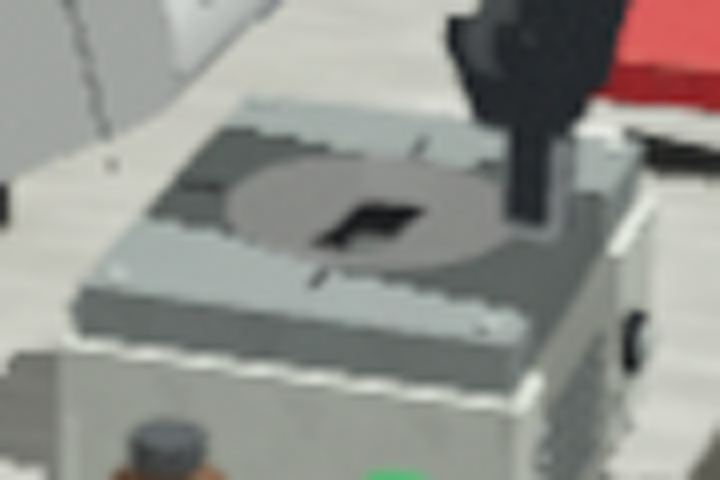

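Call:
drive_tool:
  rows: "0 0 0 1 0;0 0 0 1 0;0 0 0 1 0;0 0 0 0 0"

```text
clock: 6.45
eef_pos: [0.4016, -0.0571, 0.066]
tool_rot: [0.743, 0.669, -0.0, 0.0]
ft_force: [-13.1, 0.8, 28.1]
grip_width: -0.0002
```

Force jumped to 28 N with z stopped at 0.066, so the panel is shut and the tip offset is 39 mm. I'm lifting and moving aside to see the disc.

Call:
drive_tool:
  rows: "0 0 0 -8 0;0 0 0 -25 0;0 0 0 -25 0;0 -30 0 -5 0;0 -40 0 0 0;0 -40 0 0 0;0 -40 0 0 0;0 -30 0 0 0;0 0 0 0 0"

```text
clock: 7.35
eef_pos: [0.3847, -0.2397, 0.1267]
tool_rot: [0.744, 0.668, 0.0, 0.002]
ft_force: [-0.5, 0.7, 0.4]
grip_width: -0.0001
```

```bash
python3 - <<'E'
from h import *
delta([.46,-.054,.13])
t=bot.camera("top");s=bot.camera("side")
a=cv2.resize(t["image"][215:300,300:420],None,fx=3.3,fy=3.3,interpolation=2);b=cv2.resize(s["image"][180:280,270:370],None,fx=3,fy=3,interpolation=2)
cv2.imwrite("pics/c6.png",np.vstack([a,cv2.copyMakeBorder(b,0,0,0,a.shape[1]-b.shape[1],0)])[:,:,::-1])
try:
    dt=disc(t["image"],(335,235,388,280),165);print(*dt[:5],sep='\n');print("centre@.107",onz(t,dt[0],.107))
    Q=np.array([onz(t,p,.091) for p in dt[3]]);print("slot",Q,Q.mean(0))
    ds=disc(s["image"],(297,200,345,228),165);print(ds[:3]);print(onz(s,ds[0],.107),tri(t,dt[0],s,ds[0]))
except Exception as e:print(e)
E
```

```text
t 7.35 tcp [ 0.3847 -0.2397  0.1267] alpha 1.4621399486487463 tilt [ 0.0028 -0.0021 -1.    ] F [-0.4576  0.6747  0.4167] T [0.026  0.0009 0.0247] w -0.00013029236916652475 q [-0.557   0.188  -0.2393  1.14   -0.0003 -0.4483]
tool-frame mm [192.7706  54.7004  -3.497 ] turn None
[358.777  257.8816]
[36.322  36.4411]
124.22714233398438
[[343.8687 262.1221]
 [345.0842 250.5747]
 [373.6537 253.582 ]
 [372.4381 265.1295]]
[358.7612 257.8521]
centre@.107 [ 0.4599 -0.0538  0.107 ]
slot [[ 0.45   -0.0134  0.091 ]
 [ 0.4825 -0.017   0.091 ]
 [ 0.474  -0.0966  0.091 ]
 [ 0.4416 -0.0927  0.091 ]] [ 0.4621 -0.0549  0.091 ]
(array([319.4452, 212.6053]), array([34.0645, 65.5592]), 88.40299987792969)
[ 0.4698 -0.0688  0.107 ] (array([ 0.4617, -0.0525,  0.1138]), np.float64(0.005567502144001573))
```

View pics/c6.png

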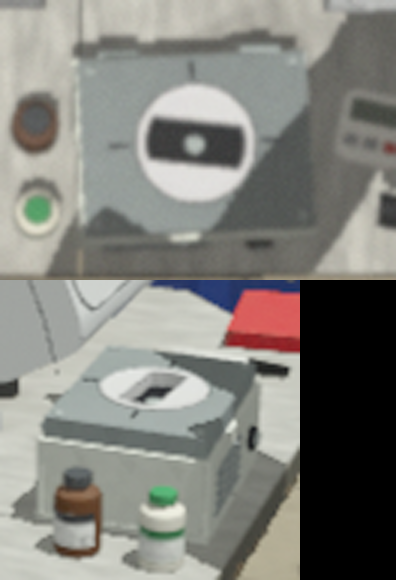

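The panel sits flat (pixel checks match), and the slot is at α≈1.464, the same as the tool's. I'm going over the slot's right half, 22 mm from its centre.

```bash
python3 -c "
from h import *
delta([.4577,-.0759,.09],1.464)"
```

```text
t 7.45 tcp [ 0.3841 -0.2365  0.1264] alpha 1.465369240167954 tilt [ 0.0011  0.0003 -1.    ] F [-0.2059  0.8354 -0.0864] T [ 0.0637 -0.0102  0.0029] w -0.00011259945194957412 q [-0.5525  0.1864 -0.2421  1.1415  0.0008 -0.4471]
tool-frame mm [167.4493  56.2353  36.5114] turn 0.0013692401679539223
```

Call:
drive_tool:
  rows: "0 25 8 0 0;0 33 12 0 0;0 33 12 0 0;0 33 12 0 0;0 28 8 10 0;0 15 4 15 0;0 0 0 5 0;0 0 0 0 0;0 0 0 0 0"

```text
clock: 8.35
eef_pos: [0.4565, -0.0757, 0.0968]
tool_rot: [0.743, 0.67, 0.0, 0.0]
ft_force: [0.1, 0.7, -0.0]
grip_width: -0.0001
```

```bash
python3 - <<'E'
from h import *
delta([.4577,-.0759,.057],1.464)
s=bot.camera("side");b=cv2.resize(s["image"][185:245,280:370],None,fx=8,fy=8,interpolation=2)
f=lambda X:tuple(((proj(s,np.array(X))-[280,185])*8).astype(int).tolist())
cv2.circle(b,f([.4577,-.0759,.129]),4,(255,0,0),1);cv2.circle(b,f([.4577,-.0759,.107]),4,(0,255,0),1)
cv2.imwrite("pics/c7.png",b[:,:,::-1])
E
```

```text
t 8.35 tcp [ 0.4565 -0.0757  0.0968] alpha 1.4673075344933812 tilt [ 0.0002 -0.0001 -1.    ] F [ 0.0846  0.6722 -0.0409] T [-0.0799  0.0289 -0.0032] w -6.059960774639713e-05 q [-0.1642  0.2352 -0.2627  1.0727 -0.0001 -0.0607]
tool-frame mm [-0.1058  1.1876 39.8179] turn 0.003307534493381281
```

View pics/c7.png

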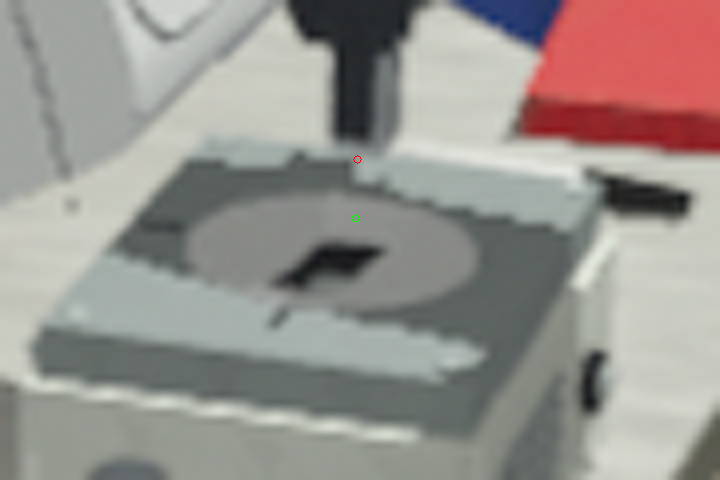

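The tip stands directly above the mark for the slot's far half, with no offset over about 2 mm. Now I'll insert it.

Call:
drive_tool:
  rows: "0 0 1 15 0;0 0 0 10 0;0 0 0 4 0;0 0 0 4 0;0 0 0 3 0;0 0 0 2 0;0 0 0 0 0"

```text
clock: 9.1
eef_pos: [0.4576, -0.0758, 0.0584]
tool_rot: [0.743, 0.669, -0.0, -0.0]
ft_force: [0.5, -0.3, -0.9]
grip_width: -0.0004
```

No force, and z is below the disc top, so the tip is about 10 mm down in the slot. I'm starting the clockwise arc: side contact first, then steps.

Call:
drive_tool:
  rows: "0 0 -3 1 0;0 0 -3 0 0;0 0.4 -2.2 0 0.1;0 0.9 -2.2 0 0.1;0 0.9 -2.2 0 0.1;0 0.9 -2.2 0 0.1;0 0 0 0 0"

```text
clock: 9.8
eef_pos: [0.4448, -0.0704, 0.058]
tool_rot: [0.861, 0.509, 0.001, 0.001]
ft_force: [2.2, -2.3, -0.2]
grip_width: 0.0006
```

```bash
cat >> h.py <<'E'
def rel(C=(.460,-.054)):
    from scipy.spatial.transform import Rotation as Ro
    o=bot.get_obs();R=Ro.from_quat(o["tool_rot"]).as_matrix();d=o["eef_pos"]-np.array([*C,o["eef_pos"][2]])
    print("rel C in tool frame mm",1000*R.T@d)
E
python3 -c "
from h import *
delta([.46,-.054,.057],.05);rel()"
```

```text
t 9.8 tcp [ 0.4448 -0.0704  0.058 ] alpha 1.0671807393211066 tilt [ 0.0021 -0.0011 -1.    ] F [ 2.1763 -2.3227 -0.192 ] T [-0.3852 -0.3541  0.0304] w 0.0005860035327910766 q [-0.1565  0.2526 -0.3542  0.9618 -0.0007  0.3472]
tool-frame mm [21.7141  5.3908  1.0352] turn 1.0171807393211065
rel C in tool frame mm [-21.7141  -5.3932  -0.0142]
```

The reaction is about 3.2 N, which is the expected friction, so the fastener is turning. Continuing.

Call:
drive_tool:
  rows: "0 0.6 -2.3 0 0.1;0 0.6 -2.3 0 0.1;0 0.6 -2.2 0 0.1;0 0.6 -2.2 0 0.1;0 0.6 -2.2 0 0.1;0 0.6 -2.2 0 0.1;0 0.6 -2.2 0 0.1;0 0.6 -2.2 0 0.1;0 0 0 0 0"

```text
clock: 10.7
eef_pos: [0.4381, -0.0549, 0.0581]
tool_rot: [0.991, 0.133, 0.002, 0.001]
ft_force: [2.6, -4.0, -2.2]
grip_width: 0.0002
```

```bash
python3 -c "
from h import *
delta([.46,-.054,.057],.05);rel()"
```

```text
t 10.7 tcp [ 0.4381 -0.0549  0.0581] alpha 0.26753898006292115 tilt [ 0.0038 -0.0023 -1.    ] F [ 2.5817 -3.9748 -2.2   ] T [-0.6422 -0.8835  0.0023] w 0.00017393032010411664 q [-0.1233  0.2351 -0.3777  0.9539 -0.0018  1.18  ]
tool-frame mm [21.3691  4.9367  1.2315] turn 0.21753898006292116
rel C in tool frame mm [-21.3727  -4.9404  -0.0817]
```

Call:
drive_tool:
  rows: "0 0.6 -2.2 0 0.1;0 0.6 -2.2 0 0.1;0 0 -1.5 0 0.02;0 0 -1.5 0 0;0 0 -1 0 0;0 0 0 0 0"

```text
clock: 11.3
eef_pos: [0.4389, -0.0479, 0.0583]
tool_rot: [1.0, 0.024, 0.003, 0.003]
ft_force: [5.9, -7.2, -2.6]
grip_width: 0.0
```

```bash
python3 -c "
from h import *
delta([.46,-.054,.057],.05);rel()"
```

```text
t 11.3 tcp [ 0.4389 -0.0479  0.0583] alpha 0.04815025097535533 tilt [ 0.0052 -0.0055 -1.    ] F [ 5.8754 -7.2246 -2.6386] T [-1.5333 -1.0817 -0.0822] w 4.6830671310385756e-05 q [-0.1049  0.2336 -0.3792  0.9522 -0.005   1.4178]
tool-frame mm [20.7802  7.0988  1.4808] turn -0.001849749024644673
rel C in tool frame mm [-20.7868  -7.1065  -0.1431]
```

Call:
drive_tool:
  rows: "0 0 -1.5 0 0;0 0 -1.5 0 0;0 0 -1.5 0 0;0 0 0 0 0"

```text
clock: 11.7
eef_pos: [0.4389, -0.048, 0.0585]
tool_rot: [1.0, 0.023, 0.003, 0.008]
ft_force: [4.8, -19.4, -3.3]
grip_width: 0.0001
```

It stopped dead: 19 N with no movement. I'm backing off inside the slot, then lifting and moving aside to check.

Call:
drive_tool:
  rows: "0 0 4 0 0;0 0 4 0 0;0 0 2 0 0;0 0 0 -10 0;0 0 0 -20 0;0 0 0 -30 0;0 0 20 -10 0;0 0 -30 -5 0;0 -10 30 0 0;0 0 40 0 0;0 0 40 0 0;0 0 40 0 0"

```text
clock: 12.9
eef_pos: [0.4331, -0.1917, 0.1334]
tool_rot: [1.0, 0.025, 0.0, -0.0]
ft_force: [0.9, -0.3, -0.5]
grip_width: -0.0001
```

Call:
drive_tool:
  rows: "0 0 40 0 0;0 0 30 0 0;0 0 0 0 0;0 0 0 0 0"

```text
clock: 13.3
eef_pos: [0.4359, -0.2609, 0.1327]
tool_rot: [1.0, 0.023, -0.0, -0.001]
ft_force: [-0.1, 0.8, -1.4]
grip_width: 0.0001
```

```bash
python3 - <<'E'
from h import *
delta([.46,-.054,.13])
t=bot.camera("top");s=bot.camera("side")
a=cv2.resize(t["image"][215:300,290:430],None,fx=4,fy=4,interpolation=2);b=cv2.resize(s["image"][185:265,280:370],None,fx=3,fy=3,interpolation=2)
cv2.imwrite("pics/c8.png",np.vstack([a,cv2.copyMakeBorder(b,0,0,0,a.shape[1]-b.shape[1],0)])[:,:,::-1])
dt=disc(t["image"],(335,235,388,280),165);Q=np.array([onz(t,p,.091) for p in dt[3]]);print(onz(t,dt[0],.107),dt[1]);print(Q)
E
```

```text
t 13.3 tcp [ 0.4359 -0.2609  0.1327] alpha 0.04644559947066378 tilt [-0.0004  0.0011 -1.    ] F [-0.0632  0.8277 -1.3957] T [ 0.0017  0.0308 -0.029 ] w 6.206625884602743e-05 q [-0.5397  0.2913 -0.0863  1.1942  0.0007  0.9846]
tool-frame mm [  33.6414 -205.523     2.8842] turn None
[ 0.4609 -0.0541  0.107 ] [35.5213 36.1198]
[[ 0.5002 -0.0367  0.091 ]
 [ 0.5019 -0.0704  0.091 ]
 [ 0.421  -0.0733  0.091 ]
 [ 0.4194 -0.0398  0.091 ]]
```

View pics/c8.png

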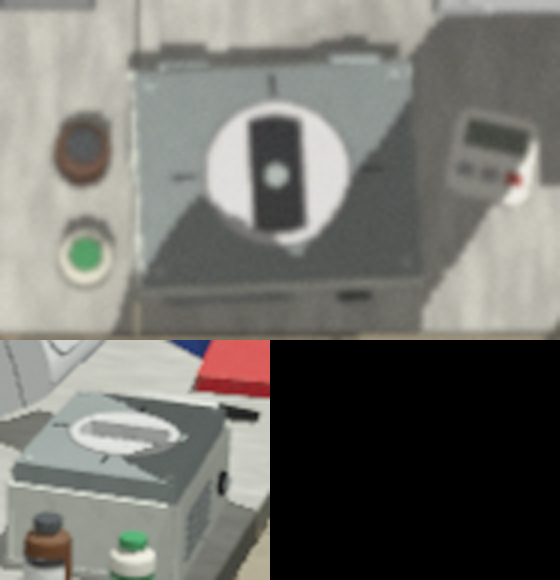

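The panel is flat. The slot now runs fore and aft at 0.04 to 0.05 rad, matching the unit's yaw of about 0.05. The bottles and timer haven't moved, and the hand is clear.

```bash
python3 -c "
from workcell import bot
print(bot.job_done(), bot.get_obs()['clock'])"
```

```text
the job is handed in; nothing more can be done
the job is handed in; nothing more can be done
```

The filter unit is closed and locked, and I handed the job in at about 13.4 s with the hand clear.

- **Panel:** I pushed it down with the closed fingertips until it stopped, at 28 N with no further movement. The last picture shows it lying flat.
- **Fastener:** I set the closed tips about 10 mm into the slot, 22 mm off centre, and swept them clockwise. It stopped hard at 19 N with no further movement. The slot now points fore and aft at about 0.04 rad, against the unit's yaw of about 0.05 rad, so it matches the locked position within measuring error.
- **Other objects:** In the last picture the two bottles and the timer are where they started. The pen and wash bottle were outside that picture; the hand never went near the wash bottle and stayed well above the right-hand side.

**Disagreement found:** the reported tool position was 35–39 mm lower than where the fingertips really were. Because of this, my first push stopped with the panel still about 0.2 rad open. The pictures and the contact heights agreed on the offset, so I set the later heights from those.

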